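# Unclip the cover of the long snack box

## Robot

A 6-joint arm with a two-finger parallel gripper is mounted at the origin on a cart in front of the work surface, level with it; the furniture and walls round the work are solid. World frame = base frame: x ahead of the robot, y to its left, z up, the work surface at z = 0. Lengths are in m, angles in degrees, forces in N, time in s.
With the tool pointing down it reaches from about 0.4 to 0.825 m from the base axis. Payload 7 kg.
Tool frame: the origin (TCP) lies midway between the tips of the shut fingers; the grasp point (between the pads) lies r.pinch_z behind it (r.pinch_z is the distance from the TCP to the grasp point, in m); z points along the fingers, y is the line along which they close (so a half turn about z gives the same grasp; the last joint's range is limited). The gripper opens to 88 mm and grips with 3 to 60 N. Pads are 19 mm wide; open, the fingers measure 130 mm over their backs; the gripper's body (78 mm by 193 mm) begins 47 mm behind the grasp point.
Start: joints at [88.7, 20.546, 0.682, 0, -70.136, -16.507], TCP at [0.206, 0.643, 0.227] pointing down, gripper open.
Joint ranges: [-176.03, 176.03], [-82.01, 121.73], [-58.28, 71.71], [-173.87, 95.51], [-174.79, -0.11], [-173.66, 173.66]. Speed limits (degrees/s): [136.94, 136.94, 172.46, 180, 180, 180].

## Interface

Orientations are given as [roll, pitch, yaw] about the fixed x, y, z axes, in that order (R = Rz(yaw) Ry(pitch) Rx(roll)).
In Python, from plant import r, optics, job gives the robot as it stands.
- The arm moves only by the shell command python3 -m crank 'ROWS' [FORCE]. ROWS is JSON, a list of rows, each an object with "xyz": the shift along the tool's x, y, z in units of 30 mm (1.0 is 30 mm), a list of three; "delta_rot": the turn, a rotation vector about the tool's x, y, z in degrees, a list of three; "claw": the closure, from 0 (fully open) to 1 (shut). A call has 1 to 20 rows; each row is the pose to reach, as a shift and turn from the pose commanded when the call began, along the tool's axes at that moment; what a row does not reach only later rows make up. A row lasts 1/8 s, in which the tool goes at most 62.5 mm and 10.7 degrees, less where a joint would pass 70% of its speed; a pose out of reach is approached as far as the arm can. A call with a gripper value outside its range is refused whole. The fingers move at their own pace and stop on an object; FORCE is the grip in N (left out, the last holds). Time passes only in rows, so rows that repeat a pose let the fingers close. It gives the time, the measured TCP pose, the force, the opening and the grip force at its end, in the units of the state.
- r.get_state(): the state, without advancing time (a new reading comes with each control period).
- optics.capture(name): name is "scene" or "top" or "wrist"; returns a dict with "img" (384x512x3 uint8, blue, green, red), "fovy" (degrees; the focal length in pixels is half the picture's height over the tangent of half this angle, whatever the lens; pixels are square), "cx", "cy" (the principal point, pixels), "eye" and "rotation" of the camera in the world; the wrist camera has in their place "hand_eye" (4x4, takes a point from camera to tool coordinates, whose origin is the TCP and whose axes are the flange's). Camera axes: x right, y up, looking along -z (the intrinsics and any distortion apply to the point x, -y, -z); pixel columns grow to the right and rows downward; lengths in m; the calibration is good to about 2 mm. The wrist camera is an equidistant fisheye: a pixel r from the principal point sees the ray r / f radians off the axis. A picture is of the moment at which its call begins: read the wrist's pose just before it. There is no depth.
- job.close_job(): hands the job in; it is judged then, once.
The state is a dict: "time_s": time; "joints": joint angles; "qd": joint speeds; "joint_torque": joint torques, N m; "tcp_pos": TCP position; "eef_rot": TCP orientation; "contact_force": force on the tool from outside, world axes, zero at the start; "moment": the same for the moment, N m; "gripper_width": finger opening in m; "gripper_force": force on a finger pad.
Only numpy, scipy, OpenCV 4.12 (cv2) and the standard library are available. Lean on these libraries where they do the work, as an engineer would, in place of code of your own. Each camera call takes 0.05 s, during which the arm holds its last target. There are 200 camera calls.

## Task

Open the longer of the two white snack boxes: squeeze the two upright tabs on its cover together, lift the cover off and set it down, right way up and without dropping it, in the middle of the round wooden board. Leave the opened box standing where it is, and leave the shorter box alone.

Things in the scene. Friction and masses are not known exactly. Their poses are not given: they have to be found in the camera images.
- long_grip (a point): Grey cover of the long box: plate 160 x 66 x 4 mm, 0.13 kg. Two upright tabs near its long edges (30 mm wide, 4 thick, tops 40 mm above the plate's underside), outer faces 54 mm apart. Point midway between the tabs, 26 mm above the plate's underside, 22 above its upper face; x along the cover, y tab to tab, z up. Ribs below it: set down, it stands level with this point 38 mm above the surface.
- long_box: White box 160 x 66 mm, 55 tall, loose, 0.65 to 0.95 kg; origin at the centre of its underside, x along it, z up. The cover's plate lies on its rim; the tabs' hooks catch under its lips. Each tab slides 8 mm inward against a spring (2 to 6 N) and is free after 5 mm; both fully in, they are 38 mm over the outer faces. Squeezed with 15 to 20 N and held so, the cover lifts off by its tabs.
- short_grip (a point): The grey cover of the shorter white box (100 x 66 mm, 55 tall), same make and tabs. Point midway between its tabs, 26 mm above the plate's underside; x along the box, y from tab to tab, z up. Not to be disturbed.
- board_top (a point): Centre of the upper face of the round wooden board, 298 mm across and 16 mm thick, lying flat and fixed on the worktop; z up.

How it is judged:
By the outcome, as a careful person would: the job done as asked, in the order asked, and still so for the second after the job is handed in, with the robot touching nothing.
It also fails if it takes over 35 s, if anything falls off the work surface, if the arm or the gripper's body presses on something with over 40 N, if the wrist force passes 120 N, or if a joint passes its speed limit or range.

## Working session

There is one attempt and no reset: what is moved stays moved. The work goes in short steps, Python scripts to look and compute and a shell command to move; the robot and the scene stay as the last step left them, time stands still between calls to the robot, and variables do not carry over. Pictures are saved under pics/ and viewed, at most 10 in all, crops included, and the job is handed in when it is done.

```bash
mkdir -p pics; ls; python3 - <<'E'
from plant import r, optics, job
import cv2,numpy as np
s=r.get_state(); print({k:np.round(v,3).tolist() for k,v in s.items()}, r.pinch_z)
for n in("scene","top","wrist"):
    c=optics.capture(n); cv2.imwrite(f"pics/{n}0.png",c["img"])
    print(n,{k:np.round(v,4).tolist() for k,v in c.items() if k!="img"})
a=[cv2.imread(f"pics/{n}0.png") for n in("scene","top")]
E
```

```text
pics
{'time_s': 0.0, 'joints': [88.701, 20.592, 0.635, -0.023, -70.137, -16.507], 'qd': [0.086, 0.002, 0.121, 0.069, -0.065, 0.031], 'joint_torque': [-0.0, -58.272, 29.305, 6.997, 0.007, -0.0], 'tcp_pos': [0.206, 0.642, 0.226], 'eef_rot': [179.905, -0.006, -17.814], 'contact_force': [-0.504, 0.761, -0.677], 'moment': [-0.027, -0.017, 0.059], 'gripper_force': 0.0, 'gripper_width': 0.088} 0.0188
scene {'fovy': 49.4156, 'cx': 257.9341, 'cy': 193.5398, 'eye': [0.075, -0.787, 0.8302], 'rotation': [50.9766, 0.4356, -28.9713]}
top {'fovy': 50.5916, 'cx': 258.8804, 'cy': 197.3781, 'eye': [0.3466, -0.0304, 1.0778], 'rotation': [8.3956, -0.1968, -88.6883]}
wrist {'fovy': 65.7065, 'cx': 253.0164, 'cy': 191.1464, 'hand_eye': [[-0.0, 0.9692, 0.2462, 0.0666], [1.0, 0.0001, -0.0004, 0.0005], [-0.0004, 0.2462, -0.9692, -0.1585], [0.0, 0.0, 0.0, 1.0]]}
```

View pics/scene0.png

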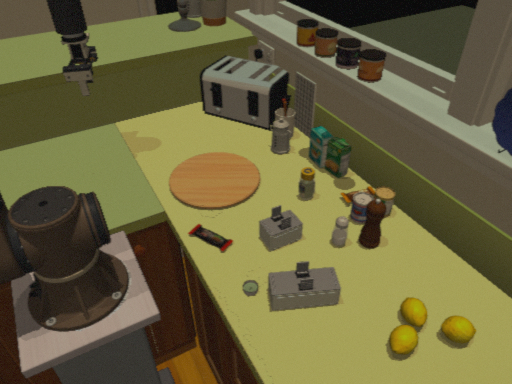

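View pics/top0.png

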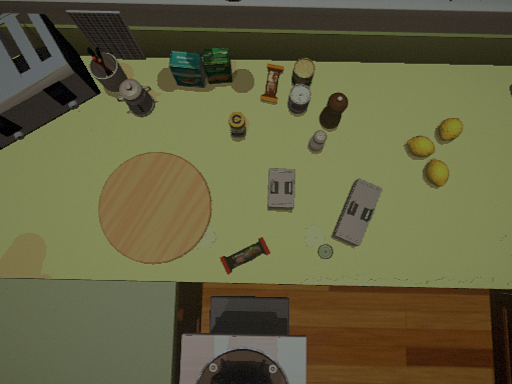

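The scene view shows the long box at about (303,288) and the short box at (281,230), with the board at (214,180). In the top view, the long box is at (357,212), the short box at (282,188), and the board at (155,208). I'll zoom in on the top view and measure.

```bash
cat > h.py <<'E'
import numpy as np, cv2
from scipy.spatial.transform import Rotation as R
def ray(c,px,T=None):
    """unit rays (world) for pixels; T = (R,t) of tool for the wrist camera"""
    px=np.atleast_2d(px).astype(float); f=c["img"].shape[0]/2/np.tan(np.radians(c["fovy"])/2)
    x=(px[:,0]-c["cx"])/f; y=-(px[:,1]-c["cy"])/f
    if T is None:
        d=np.c_[x,y,-np.ones(len(x))]; Rw=c["rotation"]; Rw=R.from_euler("xyz",Rw,degrees=True).as_matrix() if np.ndim(Rw)==1 else Rw
        o=np.array(c["eye"])
    else:
        th=np.hypot(x,y); s=np.sinc(th/np.pi)
        d=np.c_[x*s,y*s,-np.cos(th)]; H=np.array(c["hand_eye"]); Rw=T[0]@H[:3,:3]; o=T[0]@H[:3,3]+T[1]
    return o, d@Rw.T
def plane(c,px,z,T=None):
    o,d=ray(c,px,T); return o+d*((z-o[2])/d[:,2])[:,None]
def tool(s): return R.from_euler("xyz",s["eef_rot"],degrees=True).as_matrix(), np.array(s["tcp_pos"])
E
python3 - <<'E'
from h import *
from plant import r,optics
c=optics.capture("top"); im=c["img"]; hsv=cv2.cvtColor(im,cv2.COLOR_BGR2HSV)
# board
m=cv2.inRange(hsv,(5,60,90),(20,200,255)); 
k=max(cv2.findContours(m,0,1)[0],key=cv2.contourArea)
p=plane(c,cv2.convexHull(k)[:,0],.016)[:,:2]
(q,rad)=cv2.minEnclosingCircle(p.astype(np.float32)); print("board",q,rad)
# boxes
m=cv2.inRange(hsv,(0,0,60),(179,45,255)); m[:140]=0;m[275:]=0
m=cv2.morphologyEx(m,cv2.MORPH_CLOSE,np.ones((5,5)))
for k in cv2.findContours(m,0,1)[0]:
    if cv2.contourArea(k)>300:
        p=plane(c,k[:,0],.059)[:,:2]; print(cv2.boundingRect(k),cv2.minAreaRect(p.astype(np.float32)))
print(im[185:240:6,357],hsv[185:240:6,357].tolist())
x=cv2.resize(im[160:260,250:400],None,fx=5,fy=5,interpolation=cv2.INTER_CUBIC); cv2.imwrite("pics/topc.png",x)
E
```

```text
board (0.1658727526664734, -0.2547754943370819) 0.3794802129268646
(335, 179, 47, 67) ((0.46785596013069153, -0.2809203863143921), (0.07089527696371078, 0.15914608538150787), 68.96473693847656)
(268, 169, 27, 39) ((0.5238368511199951, -0.08597927540540695), (0.06397496163845062, 0.0986485481262207), 89.07294464111328)
[[ 93 103 109]
 [ 90  99 106]
 [ 92 102 107]
 [ 85  94 101]
 [ 90 100 105]
 [ 92 101 105]
 [ 93 102 109]
 [ 90  99 106]
 [ 91 101 108]
 [ 88 100 105]] [[19, 37, 109], [17, 38, 106], [20, 36, 107], [17, 40, 101], [20, 36, 105], [21, 32, 105], [17, 37, 109], [17, 38, 106], [18, 40, 108], [21, 41, 105]]
```

View pics/topc.png

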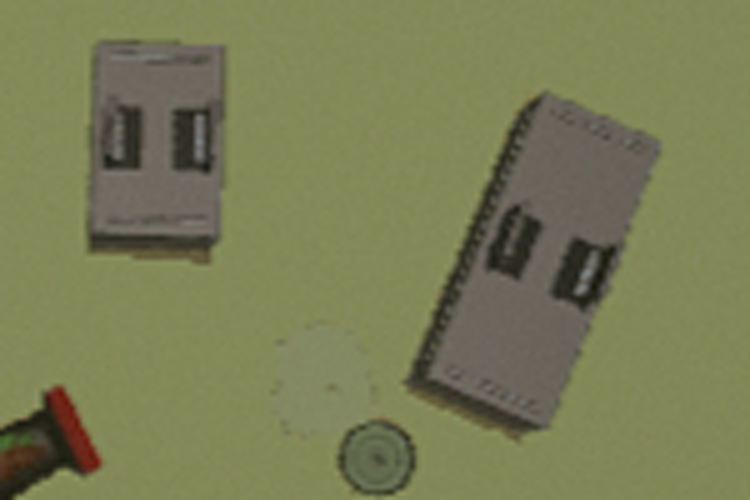

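The crop shows the long cover's corners at about (359,179), (382,190), (360,246) and (335,236) in the full picture, with its tabs at (353,208) and (366,214). Now I'll fix the board mask and work out the hover moves.

```bash
cat >> h.py <<'E'
def rel(s,xyz,yaw):
    "shift in row units and turn (deg) to bring the TCP to xyz pointing down with that yaw"
    Q,t=tool(s); G=R.from_euler("xyz",[180,0,yaw],degrees=True).as_matrix()
    return np.round(Q.T@(np.array(xyz)-t)/.03,2).tolist(), np.round(R.from_matrix(Q.T@G).as_rotvec(degrees=True),1).tolist()
E
python3 - <<'E'
from h import *
from plant import r,optics
c=optics.capture("top"); hsv=cv2.cvtColor(c["img"],cv2.COLOR_BGR2HSV)
m=cv2.inRange(hsv,(5,90,90),(20,255,255)); m[:140]=0; m[275:]=0
m=cv2.morphologyEx(m,cv2.MORPH_OPEN,np.ones((5,5)))
k=max(cv2.findContours(m,0,1)[0],key=cv2.contourArea); print(cv2.boundingRect(k))
p=plane(c,k[:,0],.016)[:,:2].astype(np.float32)
print("board",cv2.minEnclosingCircle(p),cv2.fitEllipse(p))
p=plane(c,[(359,179),(382,190),(359.6,245.6),(335.6,235.6),(353,208),(366,214)],.059)
print(p.round(3), p[:4].mean(0))
s=r.get_state()
for q in ([.50,.2,.24],[.468,-.283,.20]): print(rel(s,q,-21))
E
```

```text
(104, 152, 68, 103)
board ((0.4826548993587494, 0.2653835117816925), 0.14518019556999207) ((0.4716566205024719, 0.29403066635131836), (0.08518388122320175, 0.3038904666900635), 66.05538940429688)
[[ 0.55  -0.285  0.059]
 [ 0.523 -0.343  0.059]
 [ 0.381 -0.284  0.059]
 [ 0.405 -0.225  0.059]
 [ 0.475 -0.269  0.059]
 [ 0.461 -0.302  0.059]] [ 0.46503851 -0.28430969  0.059     ]
([13.83, 11.05, -0.45], [0.0, -0.0, 3.2])
([17.74, 26.7, 0.89], [0.0, -0.0, 3.2])
```

```bash
python3 -m crank '[{"xyz":[13.8,11,-0.4],"delta_rot":[0,0,3.2],"claw":0},{"xyz":[13.8,11,-0.4],"delta_rot":[0,0,3.2],"claw":0},{"xyz":[13.8,11,-0.4],"delta_rot":[0,0,3.2],"claw":0},{"xyz":[13.8,11,-0.4],"delta_rot":[0,0,3.2],"claw":0},{"xyz":[13.8,11,-0.4],"delta_rot":[0,0,3.2],"claw":0},{"xyz":[13.8,11,-0.4],"delta_rot":[0,0,3.2],"claw":0},{"xyz":[13.8,11,-0.4],"delta_rot":[0,0,3.2],"claw":0},{"xyz":[13.8,11,-0.4],"delta_rot":[0,0,3.2],"claw":0},{"xyz":[17.7,26.7,0.9],"delta_rot":[0,0,3.2],"claw":0},{"xyz":[17.7,26.7,0.9],"delta_rot":[0,0,3.2],"claw":0},{"xyz":[17.7,26.7,0.9],"delta_rot":[0,0,3.2],"claw":0},{"xyz":[17.7,26.7,0.9],"delta_rot":[0,0,3.2],"claw":0},{"xyz":[17.7,26.7,0.9],"delta_rot":[0,0,3.2],"claw":0},{"xyz":[17.7,26.7,0.9],"delta_rot":[0,0,3.2],"claw":0},{"xyz":[17.7,26.7,0.9],"delta_rot":[0,0,3.2],"claw":0},{"xyz":[17.7,26.7,0.9],"delta_rot":[0,0,3.2],"claw":0},{"xyz":[17.7,26.7,0.9],"delta_rot":[0,0,3.2],"claw":0},{"xyz":[17.7,26.7,0.9],"delta_rot":[0,0,3.2],"claw":0},{"xyz":[17.7,26.7,0.9],"delta_rot":[0,0,3.2],"claw":0}]'
python3 - <<'E'
from h import *
from plant import r,optics
s=r.get_state(); c=optics.capture("wrist"); cv2.imwrite("pics/w1.png",c["img"])
print(s["time_s"],s["tcp_pos"],s["eef_rot"],np.round(s["qd"],2),s["joints"])
E
```

```text
time_s: 2.62
tcp_pos: [0.4672, -0.2814, 0.1998]
eef_rot: [-180.0, -0.0, -21.0]
contact_force: [0.4, -0.8, 0.5]
gripper_width: 0.0878
gripper_force: 0.0
2.625 [ 0.46721565 -0.28140421  0.19975274] [-1.79988141e+02 -1.41644583e-02 -2.09515110e+01] [ 0.8  -0.39 -0.04  0.06  0.05  0.21] [-1.04785398e+01  9.51205615e+00 -1.80210704e+01 -1.02485612e-02
 -6.24507898e+01  7.95317691e+01]
```

View pics/w1.png

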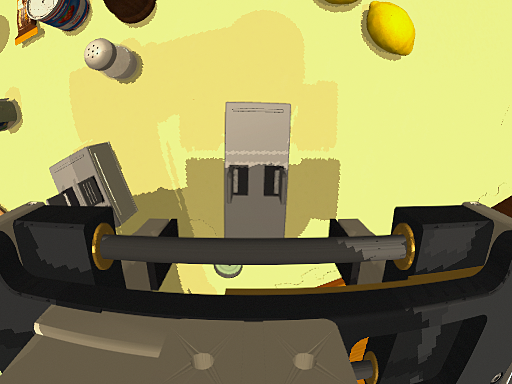

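The wrist view shows the long cover from its far edge, (226,102)–(291,104), down to the gripper bar, with its tabs at about (238,180) and (274,180). I'll crop to get accurate edges.

```bash
python3 - <<'E'
from h import *
from plant import r,optics
s=r.get_state(); c=optics.capture("wrist"); im=c["img"]; T=tool(s)
cv2.imwrite("pics/w1c.png",cv2.resize(im[95:245,205:310],None,fx=4,fy=4,interpolation=cv2.INTER_CUBIC))
p=plane(c,[(226,102),(291,104)],.059,T); print(p, np.linalg.norm(p[0]-p[1]))
hsv=cv2.cvtColor(im,cv2.COLOR_BGR2HSV)
for y in (115,140): print(y,im[y,220:300].max(1).tolist(), hsv[y,220:300,1].tolist())
E
```

```text
[[ 0.55359618 -0.28603603  0.059     ]
 [ 0.52876706 -0.34598238  0.059     ]] 0.0648849020152232
115 [238, 238, 238, 240, 250, 159, 149, 186, 187, 185, 184, 183, 186, 184, 184, 185, 183, 185, 185, 184, 184, 185, 184, 184, 184, 184, 183, 184, 184, 183, 183, 184, 183, 184, 185, 185, 183, 183, 183, 183, 183, 184, 182, 183, 183, 182, 183, 183, 184, 184, 183, 181, 183, 181, 182, 183, 182, 183, 182, 183, 182, 181, 183, 182, 182, 181, 182, 182, 183, 172, 140, 228, 252, 246, 244, 238, 242, 249, 237, 238] [124, 124, 125, 126, 131, 90, 38, 48, 50, 50, 49, 47, 49, 49, 51, 50, 50, 50, 51, 51, 50, 51, 50, 50, 49, 50, 47, 50, 49, 50, 50, 50, 49, 51, 52, 51, 50, 50, 50, 49, 50, 51, 49, 50, 52, 49, 50, 52, 50, 50, 49, 48, 47, 49, 49, 52, 50, 52, 50, 52, 49, 51, 52, 50, 48, 48, 49, 50, 49, 43, 51, 117, 108, 107, 107, 123, 110, 104, 124, 126]
140 [238, 239, 238, 242, 249, 133, 172, 181, 180, 179, 181, 180, 180, 179, 180, 180, 181, 180, 180, 178, 179, 179, 178, 179, 179, 178, 179, 179, 179, 179, 178, 179, 178, 177, 178, 178, 177, 177, 177, 179, 177, 178, 179, 178, 178, 176, 177, 177, 176, 177, 176, 176, 178, 177, 177, 177, 178, 177, 176, 177, 176, 178, 177, 176, 176, 174, 188, 209, 212, 156, 201, 244, 239, 239, 238, 238, 238, 238, 238, 238] [125, 124, 125, 127, 129, 8, 44, 49, 48, 50, 49, 50, 48, 50, 51, 52, 52, 51, 51, 49, 48, 50, 50, 50, 50, 50, 51, 50, 48, 48, 50, 48, 49, 49, 50, 50, 50, 50, 50, 51, 50, 52, 51, 49, 52, 49, 50, 49, 48, 49, 48, 49, 49, 52, 50, 52, 50, 49, 51, 50, 51, 53, 50, 52, 52, 50, 53, 51, 49, 36, 140, 126, 126, 125, 126, 126, 124, 124, 126, 125]
```

View pics/w1c.png

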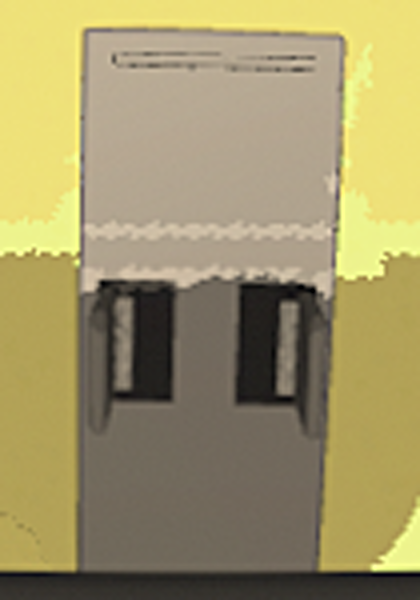

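The crop shows the plate edges and both tab tops: left outer edge at about (227.5, 172–203), right at (286, 172–203). I'll turn those into the grip point and yaw.

```bash
python3 - <<'E'
from h import *
from plant import r,optics
s=r.get_state(); c=optics.capture("wrist"); T=tool(s)
L=plane(c,[(225.5,115),(225.2,140),(224.5,237)],.059,T); Rr=plane(c,[(290.5,115),(289.7,140),(284.5,237)],.059,T)
ang=lambda v: np.degrees(np.arctan2(v[1],v[0]))
yl,yr=ang(L[0]-L[2]),ang(Rr[0]-Rr[2]); yaw=(yl+yr)/2; print("yaw",yl,yr)
u=np.array([np.cos(np.radians(yaw)),np.sin(np.radians(yaw))]); v=np.array([-u[1],u[0]])
print("L across",L[:,:2]@v,"R",Rr[:,:2]@v,"mid",((L+Rr)[:,:2]@v)/2)
F=plane(c,[(226,102),(291,104)],.059,T)[:,:2]@u; print("far end along",F,"centre along",F.mean()-.08)
t=plane(c,[(227.5,187),(286,187),(227.5,203),(286,203)],.095,T)[:,:2]; print("tabs across",t@v,"along",t@u)
for a in (F.mean()-.08,): 
  g=u*a+v*((L+Rr)[:,:2]@v/2).mean(); print("centre plate",g)
  print(rel(s,[*g,.081-r.pinch_z],yaw))
E
```

```text
yaw -22.524989889586987 -22.248083125980195
L across [-0.05324242 -0.05335053 -0.05292755] R [-0.118263   -0.11844157 -0.11857838] mid [-0.08575271 -0.08589605 -0.08575296]
far end along [0.62092006 0.62081727] centre along 0.5408686658396873
tabs across [-0.05912523 -0.11259738 -0.05918856 -0.11342568] along [0.54242697 0.54382145 0.52718674 0.52857506]
centre plate [ 0.46742898 -0.28532578]
([0.05, 0.13, 4.59], [-0.0, -0.0, 1.5])
```

Both estimates agree: centre (0.467, −0.285), yaw −22.4°, and the tabs measure 54 mm apart. Now I'll descend and squeeze.

```bash
python3 -m crank '[{"xyz":[0.07,0.13,2],"delta_rot":[0,0,1.4],"claw":0},{"xyz":[0.07,0.13,3],"delta_rot":[0,0,1.4],"claw":0},{"xyz":[0.07,0.13,4],"delta_rot":[0,0,1.4],"claw":0},{"xyz":[0.07,0.13,4.45],"delta_rot":[0,0,1.4],"claw":0},{"xyz":[0.07,0.13,4.45],"delta_rot":[0,0,1.4],"claw":0},{"xyz":[0.07,0.13,4.45],"delta_rot":[0,0,1.4],"claw":0},{"xyz":[0.07,0.13,4.45],"delta_rot":[0,0,1.4],"claw":0}]' 18
python3 - <<'E'
from h import *
from plant import r
s=r.get_state(); print(rel(s,[.4679,-.2855,.066],-22.4), s["contact_force"])
E
```

```text
time_s: 3.65
tcp_pos: [0.4684, -0.2869, 0.0673]
eef_rot: [-180.0, -0.1, -22.4]
contact_force: [0.9, -0.2, 0.2]
gripper_width: 0.0872
gripper_force: 0.0
([-0.03, -0.04, 0.04], [-0.0, -0.1, 0.0]) [ 0.90743565 -0.22257788  0.18364428]
```

```bash
python3 -m crank '[{"xyz":[-0.03,-0.04,0.04],"delta_rot":[0,0,0],"claw":0.3},{"xyz":[-0.03,-0.04,0.04],"delta_rot":[0,0,0],"claw":0.38},{"xyz":[-0.03,-0.04,0.04],"delta_rot":[0,0,0],"claw":0.44},{"xyz":[-0.03,-0.04,0.04],"delta_rot":[0,0,0],"claw":0.5},{"xyz":[-0.03,-0.04,0.04],"delta_rot":[0,0,0],"claw":0.55},{"xyz":[-0.03,-0.04,0.04],"delta_rot":[0,0,0],"claw":0.62},{"xyz":[-0.03,-0.04,0.04],"delta_rot":[0,0,0],"claw":0.8},{"xyz":[-0.03,-0.04,0.04],"delta_rot":[0,0,0],"claw":1},{"xyz":[-0.03,-0.04,0.04],"delta_rot":[0,0,0],"claw":1},{"xyz":[-0.03,-0.04,0.04],"delta_rot":[0,0,0],"claw":1},{"xyz":[-0.03,-0.04,0.04],"delta_rot":[0,0,0],"claw":1}]' 18
```

```text
time_s: 5.03
tcp_pos: [0.4673, -0.2853, 0.065]
eef_rot: [180.0, -0.0, -22.4]
contact_force: [-1.6, 1.1, 4.7]
gripper_width: 0.0373
gripper_force: 18.0
```

The opening reads 37.3 mm, so both tabs are fully in. I'll lift gently.

```bash
python3 -m crank '[{"xyz":[0,0,-0.15],"delta_rot":[0,0,0],"claw":1},{"xyz":[0,0,-0.3],"delta_rot":[0,0,0],"claw":1},{"xyz":[0,0,-0.6],"delta_rot":[0,0,0],"claw":1},{"xyz":[0,0,-1],"delta_rot":[0,0,0],"claw":1},{"xyz":[0,0,-1.5],"delta_rot":[0,0,0],"claw":1},{"xyz":[0,0,-2.2],"delta_rot":[0,0,0],"claw":1},{"xyz":[0,0,-3],"delta_rot":[0,0,0],"claw":1},{"xyz":[0,0,-3.5],"delta_rot":[0,0,0],"claw":1},{"xyz":[0,0,-3.5],"delta_rot":[0,0,0],"claw":1},{"xyz":[0,0,-3.5],"delta_rot":[0,0,0],"claw":1}]' 18
python3 - <<'E'
from h import *
from plant import r,optics
s=r.get_state(); T=tool(s)
w=optics.capture("wrist"); c=optics.capture("top")
im=c["img"]; hsv=cv2.cvtColor(im,cv2.COLOR_BGR2HSV)
print("board pt rough",plane(c,[(155,208)],.016))
# board edge: hue/saturation differs from the green-yellow worktop
print(hsv[208,90:112].tolist(), hsv[208,205:218].tolist())
cv2.imwrite("pics/lift.png",np.hstack([w["img"][60:300,150:360],cv2.resize(im[140:280,80:400],None,fx=1.714,fy=1.714)]))
E
```

```text
time_s: 6.28
tcp_pos: [0.4667, -0.2851, 0.1692]
eef_rot: [-180.0, 0.1, -22.4]
contact_force: [-0.1, 0.7, -1.7]
gripper_width: 0.037
gripper_force: 18.0
board pt rough [[0.46878341 0.24195136 0.016     ]]
[[33, 81, 171], [32, 80, 170], [33, 81, 170], [33, 81, 171], [33, 82, 172], [33, 81, 171], [34, 85, 171], [35, 84, 174], [27, 92, 149], [18, 118, 156], [19, 114, 166], [20, 108, 165], [20, 109, 164], [20, 110, 164], [19, 114, 165], [18, 114, 166], [18, 118, 164], [19, 118, 164], [19, 117, 165], [19, 116, 165], [19, 117, 165], [20, 111, 166]] [[19, 118, 166], [19, 122, 167], [19, 119, 167], [19, 118, 168], [17, 132, 159], [16, 136, 150], [23, 105, 156], [32, 83, 169], [33, 82, 174], [34, 83, 173], [33, 81, 174], [33, 84, 173], [33, 82, 174]]
```

View pics/lift.png

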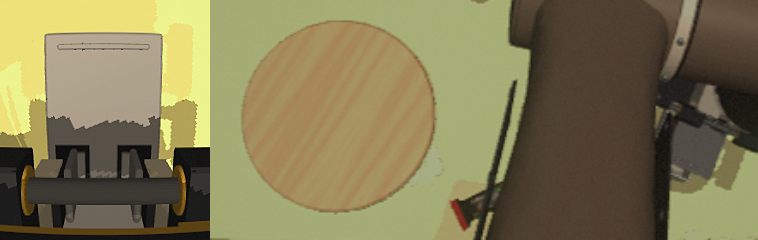

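The cover is held level in the gripper and the board is fully in view, at about x 99–212, y 152–263 in the full picture. I'll fit its centre and work out the transfer.

```bash
python3 - <<'E'
from h import *
from plant import r,optics
s=r.get_state(); c=optics.capture("top"); hsv=cv2.cvtColor(c["img"],cv2.COLOR_BGR2HSV)
m=cv2.inRange(hsv,(0,60,60),(26,255,255)); k=np.zeros_like(m); k[145:268,92:218]=255; m&=k
m=cv2.morphologyEx(cv2.morphologyEx(m,cv2.MORPH_CLOSE,np.ones((5,5))),cv2.MORPH_OPEN,np.ones((7,7)))
k=max(cv2.findContours(m,0,1)[0],key=cv2.contourArea); print(cv2.boundingRect(k))
p=plane(c,k[:,0],.016)[:,:2].astype(np.float32); print(cv2.minEnclosingCircle(p),cv2.fitEllipse(p))
b=cv2.fitEllipse(p)[0]; print(rel(s,[*b,.17],-22.4))
E
```

```text
(99, 152, 113, 112)
((0.47328251600265503, 0.2425369918346405), 0.1497793048620224) ((0.4731563925743103, 0.24248574674129486), (0.2947608530521393, 0.29589998722076416), 170.91302490234375)
([-6.51, -16.34, -0.03], [0.0, 0.1, -0.0])
```

The board centre is (0.473, 0.2425), and its fitted diameter of about 0.296 matches. Carrying the cover over.

```bash
python3 -m crank '[{"xyz":[-0.2,-0.5,0],"delta_rot":[0,0,0],"claw":1},{"xyz":[-0.6,-1.5,0],"delta_rot":[0,0,0],"claw":1},{"xyz":[-1.2,-3,0],"delta_rot":[0,0,0],"claw":1},{"xyz":[-1.8,-4.5,0],"delta_rot":[0,0,0],"claw":1},{"xyz":[-2.4,-6,0],"delta_rot":[0,0,0],"claw":1},{"xyz":[-3,-7.5,0],"delta_rot":[0,0,0],"claw":1},{"xyz":[-3.6,-9,0],"delta_rot":[0,0,0],"claw":1},{"xyz":[-4.2,-10.5,0],"delta_rot":[0,0,0],"claw":1},{"xyz":[-4.8,-12,0],"delta_rot":[0,0,0],"claw":1},{"xyz":[-5.4,-13.5,0],"delta_rot":[0,0,0],"claw":1},{"xyz":[-5.9,-14.8,0],"delta_rot":[0,0,0],"claw":1},{"xyz":[-6.3,-15.8,0],"delta_rot":[0,0,0],"claw":1},{"xyz":[-6.5,-16.3,0],"delta_rot":[0,0,0],"claw":1},{"xyz":[-6.5,-16.3,0],"delta_rot":[0,0,0],"claw":1},{"xyz":[-6.5,-16.3,0],"delta_rot":[0,0,0],"claw":1}]' 18
python3 - <<'E'
from h import *
from plant import r,optics
s=r.get_state(); T=tool(s); print(rel(s,[.4732,.2425,.05],-22.4))
w=optics.capture("wrist")["img"]; c=optics.capture("scene")["img"]
cv2.imwrite("pics/hov.png",np.hstack([w[:,100:400],cv2.resize(c[40:340,130:380],None,fx=1.28,fy=1.28)]))
E
```

```text
time_s: 8.3
tcp_pos: [0.473, 0.2403, 0.1697]
eef_rot: [180.0, 0.0, -22.4]
contact_force: [0.0, 0.1, -0.2]
gripper_width: 0.0375
gripper_force: 18.0
([-0.02, -0.07, 3.99], [0.0, 0.0, -0.0])
```

View pics/hov.png

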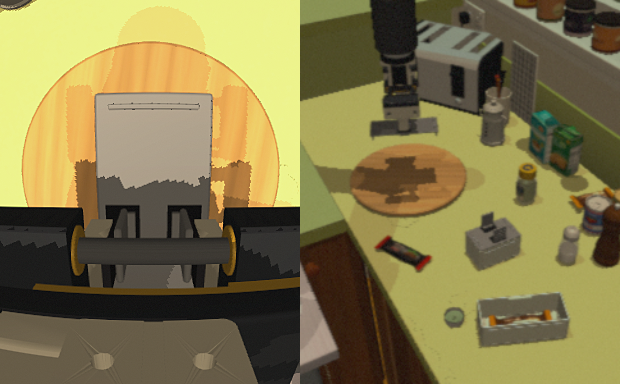

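The cover hangs level over the board, which looks symmetric about the grip. The long box stands open where it was and the short box is untouched. I'll lower most of the way.

```bash
python3 -m crank '[{"xyz":[-0.02,-0.07,0.7],"delta_rot":[0,0,0],"claw":1},{"xyz":[-0.02,-0.07,1.7],"delta_rot":[0,0,0],"claw":1},{"xyz":[-0.02,-0.07,2.7],"delta_rot":[0,0,0],"claw":1},{"xyz":[-0.02,-0.07,3.4],"delta_rot":[0,0,0],"claw":1},{"xyz":[-0.02,-0.07,3.8],"delta_rot":[0,0,0],"claw":1},{"xyz":[-0.02,-0.07,4.05],"delta_rot":[0,0,0],"claw":1},{"xyz":[-0.02,-0.07,4.1],"delta_rot":[0,0,0],"claw":1},{"xyz":[-0.02,-0.07,4.1],"delta_rot":[0,0,0],"claw":1},{"xyz":[-0.02,-0.07,4.1],"delta_rot":[0,0,0],"claw":1}]' 18
python3 - <<'E'
from h import *
from plant import r
s=r.get_state(); print(rel(s,[.4732,.2425,.038],-22.4))
E
```

```text
time_s: 9.52
tcp_pos: [0.4739, 0.2436, 0.0475]
eef_rot: [-179.9, -0.0, -22.4]
contact_force: [-1.5, -1.1, -1.4]
gripper_width: 0.0375
gripper_force: 18.0
([-0.01, 0.04, 0.32], [-0.1, -0.0, 0.0])
```

```bash
python3 -m crank '[{"xyz":[0,0,0.06],"delta_rot":[0,0,0],"claw":1},{"xyz":[0,0,0.12],"delta_rot":[0,0,0],"claw":1},{"xyz":[0,0,0.18],"delta_rot":[0,0,0],"claw":1},{"xyz":[0,0,0.22],"delta_rot":[0,0,0],"claw":1},{"xyz":[0,0,0.22],"delta_rot":[0,0,0],"claw":1},{"xyz":[0,0,0.22],"delta_rot":[0,0,0],"claw":1}]' 18
```

```text
time_s: 10.28
tcp_pos: [0.4736, 0.2433, 0.0403]
eef_rot: [-180.0, -0.0, -22.4]
contact_force: [-0.3, 0.1, -0.8]
gripper_width: 0.0375
gripper_force: 18.0
```

Not in contact yet, so I'll take small steps of 1 mm or less.

```bash
for i in 1; do python3 -m crank '[{"xyz":[0,0,0.03],"delta_rot":[0,0,0],"claw":1},{"xyz":[0,0,0.05],"delta_rot":[0,0,0],"claw":1},{"xyz":[0,0,0.05],"delta_rot":[0,0,0],"claw":1}]' 18; done; python3 -m crank '[{"xyz":[0,0,0.03],"delta_rot":[0,0,0],"claw":1},{"xyz":[0,0,0.03],"delta_rot":[0,0,0],"claw":1}]' 18
```

```text
time_s: 10.65
tcp_pos: [0.4736, 0.2432, 0.0387]
eef_rot: [180.0, 0.0, -22.4]
contact_force: [-0.4, 0.2, -1.2]
gripper_width: 0.0374
gripper_force: 18.0
time_s: 10.9
tcp_pos: [0.4736, 0.2432, 0.0385]
eef_rot: [-180.0, -0.0, -22.4]
contact_force: [-2.2, -0.5, 5.5]
gripper_width: 0.0377
gripper_force: 18.0
```

Contact: the force jumped by about 6.5 N at a TCP height of 38.5 mm, against 38 mm expected. Releasing gradually.

```bash
python3 -m crank '[{"xyz":[0,0,0.01],"delta_rot":[0,0,0],"claw":0.56},{"xyz":[0,0,0.01],"delta_rot":[0,0,0],"claw":0.52},{"xyz":[0,0,0.01],"delta_rot":[0,0,0],"claw":0.47},{"xyz":[0,0,0.01],"delta_rot":[0,0,0],"claw":0.42},{"xyz":[0,0,0.01],"delta_rot":[0,0,0],"claw":0.36},{"xyz":[0,0,0.01],"delta_rot":[0,0,0],"claw":0.25},{"xyz":[0,0,0.01],"delta_rot":[0,0,0],"claw":0.1},{"xyz":[0,0,0.01],"delta_rot":[0,0,0],"claw":0},{"xyz":[0,0,0.01],"delta_rot":[0,0,0],"claw":0},{"xyz":[0,0,0.01],"delta_rot":[0,0,0],"claw":0}]'
python3 -m crank '[{"xyz":[0,0,-0.3],"delta_rot":[0,0,0],"claw":0},{"xyz":[0,0,-1],"delta_rot":[0,0,0],"claw":0},{"xyz":[0,0,-2],"delta_rot":[0,0,0],"claw":0},{"xyz":[0,0,-3.5],"delta_rot":[0,0,0],"claw":0},{"xyz":[0,0,-5],"delta_rot":[0,0,0],"claw":0},{"xyz":[0,0,-5],"delta_rot":[0,0,0],"claw":0},{"xyz":[0,0,-5],"delta_rot":[0,0,0],"claw":0}]'
python3 - <<'E'
from h import *
from plant import r,optics
s=r.get_state(); T=tool(s)
w=optics.capture("wrist"); c=optics.capture("scene")["img"]
cv2.imwrite("pics/end.png",np.hstack([w["img"][:,100:400],cv2.resize(c[40:340,130:380],None,fx=1.28,fy=1.28)]))
E
```

```text
time_s: 12.15
tcp_pos: [0.4736, 0.2433, 0.0375]
eef_rot: [180.0, 0.0, -22.4]
contact_force: [0.5, -0.2, 0.8]
gripper_width: 0.0872
gripper_force: 0.0
time_s: 13.02
tcp_pos: [0.4733, 0.2432, 0.1878]
eef_rot: [-180.0, 0.0, -22.4]
contact_force: [-0.6, -0.6, -0.9]
gripper_width: 0.0877
gripper_force: 0.0
```

View pics/end.png

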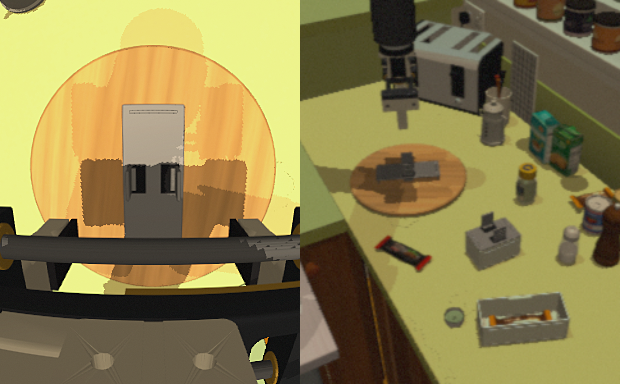

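The cover stands upright and level in the middle of the board: its centre is at column 154 of the crop, the board's at 152.5. The long box is open in place and the short box is untouched.

```bash
python3 -c "
from plant import job
print(job.close_job())"
```

```text
the job is handed in; nothing more can be done
None
```

Job handed in at about 13 s of the 35 s allowed: the long box's cover is off and stands right way up in the middle of the board, the opened box is still in place, and the shorter box was not touched.

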